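# Fit a fresh cell in the watch tester

## Task

Take the fresh green-and-copper battery cell from the aluminium tray and fit it in the open battery bay of the white watch tester: push its flat end against the spring while the end with the nub is still raised, then let the nub end down behind its brass contact so that the cell lies level and fully home, and let go. Be gentle: never squash the spring solid or force the cell down hard, and leave the spent grey cell and the other things on the bench alone.

Things in the scene. Friction and masses are not known exactly. Their poses are not given: they have to be found in the camera images.
- tester: White watch tester, 170 x 170 x 32 mm, fixed, open battery bay on top. Origin on the bench under the bay's nominal middle; x is its long axis, from spring end to brass-contact end. Screen and knob beside it are below 46 mm. The bay's black insert (floor, ribs, stop, spring together) is screwed down up to 10 mm either way along x of nominal, unmeasured: find it by touch or sight.
- bay (a point): Nominal middle of the bay's floor, 42 mm above the bench (axes as the tester). The cell lies here along x between two ribs 4 mm high, inner edges 12 mm from the centre line. The sides are open for fingers, except two cheeks 20 mm high (inner faces at y = +-20 mm) beside the spring, from x = -51 to -29 mm.
- stop (a point): Nominal place of the top middle edge, on the cell's side, of the stop with the brass contact: x = +31 mm from the bay's middle, 20 mm above the bay's floor; 40 mm wide, 6 mm thick. The true place shares the insert's unmeasured shift along x.
- plate (a point): Nominal centre of the relaxed steel spring plate's face, x = -25.5 mm from the bay's middle; plate 26 mm wide, 3 to 31 mm above the bay's floor; square upper edge. Behind it a coil spring and a 30 mm high black housing. Does not follow the plate's motion; the true place shares the insert's shift.
- spring (a joint): Compression of the spring plate in m: 0 relaxed, grows as it is pushed towards the tester's -x. 850 N/m (8 N at about 9.4 mm), solid at 0.013; above 0.0125 counts as squashed. With the cell home it reads 0.005; about 0.007 is needed for the nub end to swing down past the top of the stop. Friction between spring and stop can hold the cell a few mm up until it is pressed down.
- fresh: Fresh D-size cell: green cylinder with a copper band at its nub end, 34 mm diameter, 61.5 mm long (with the nub, 10 mm across, 2 mm long), about 140 g. Origin on its axis at half length; x runs along the axis to the nub; it may roll, so y and z mean nothing. Starts lying in the tray, axis 25 mm above the bench. Fitted: its x along the tester's x, axis 17 mm above the bay's floor.
- fresh_plus (a point): Tip of the fresh cell's nub, on its axis, 30.75 mm from the cell's origin.
- spent: The spent cell, the same size and form but grey with a black band; it lies in the same tray, end to end with the fresh one (centres 88 mm apart, either may be at either end). Leave it.
- tray: Aluminium cell tray, fixed, 190 x 56 mm, floor 8 mm above the bench, two ribs 4 mm high (inner edges 12 mm from the centre line) between which the cells lie along its x. Origin under its centre.
- screwdriver: Bystander: blue-handled screwdriver 150 mm long, lying.
- watch: Bystander: steel watch case, 42 mm across, 10 mm high, lying face up; origin at its underside.
- oil_jar: Bystander: closed jar, 44 mm across, 50 mm high; origin at its underside.
- loupe: Bystander: black eye loupe, a cone 38 mm across, 28 mm high; origin at its underside.
- opener: Bystander: red case opener, 125 mm long, 12 mm high; origin at the underside of the handle.
- cushion: Bystander: blue casing cushion, disc 60 mm across, 22 mm high; origin at its underside.
Mind the look-alikes: they are no part of the job. There is more than one size of the fresh; the job needs the middle-sized.

How it is judged:
By the outcome, as a careful person would: the job done as asked, in the order asked, and still so for the second after the job is handed in, with the robot touching nothing.
It also fails if it takes over 64 s, if anything falls off the work surface, if the arm or the gripper's body presses on something with over 40 N, if the wrist force passes 120 N, or if a joint passes its speed limit or range.

## Robot

A 7-joint arm with a two-finger parallel gripper is mounted at the origin on the work surface. World frame = base frame: x ahead of the robot, y to its left, z up, the work surface at z = 0. Lengths are in m, angles in rad, forces in N, time in s.
With the tool pointing down it reaches from about 0.4 to 0.875 m from the base axis. Payload 19.3 kg.
Tool frame: the origin (TCP) lies at the very end of the fingers, on their centre line; the grasp point (between the pads) lies 19 mm behind it; z points along the fingers, y is the line along which they close (so a half turn about z gives the same grasp; the last joint's range is limited). The gripper opens to 85 mm and grips with 20 to 120 N. Pads are 22 mm wide; open, the fingers measure 114 mm over their backs; the gripper's body (76 mm by 85 mm) begins 54 mm behind the grasp point. The pads swing forward as they close: fully open they stand 13 mm farther back than shut.
Start: joints at [-1.367, 0.521, -0.036, 1.599, 0.021, 1.021, -0.113], TCP at [0.169, 0.602, 0.231] pointing down, gripper open.
Joint ranges: [-2.91, 2.91], [-0.3, 2.13], [-1.5, 1.42], [0.17, 2.43], [-1.26, 4.41], [0.16, 1.93], [-2.52, 2.52]. Speed limits (rad/s): [1.89, 1.89, 2.39, 2.39, 3.01, 3.01, 3.01].

## Interface

Orientations are given as [roll, pitch, yaw] about the fixed x, y, z axes, in that order (R = Rz(yaw) Ry(pitch) Rx(roll)).
In Python, from workcell import bot gives the robot as it stands.
- The arm moves only by the tool servo_tool, never from a script. Its argument "plan" is a list of rows, each a list of 7 numbers: the finger opening in cm, from 0 to 8.54, then the shift along the tool's x, y, z in cm, then the turn, a rotation vector about the tool's x, y, z in degrees. In form: [[fingers, x, y, z, wx, wy, wz], ...]. A call has 1 to 10 rows; each row is the pose to reach, as a shift and turn from the pose commanded when the call began, along the tool's axes at that moment; what a row does not reach only later rows make up. A row lasts 1/10 s, in which the tool goes at most 50 mm and 8.59 degrees, less where a joint would pass 70% of its speed; a pose out of reach is approached as far as the arm can. A call with a gripper value outside its range is refused whole. The fingers move at their own pace and stop on an object; "force" is the grip in N (left out, the last holds). Time passes only in rows, so rows that repeat a pose let the fingers close. It gives the time, the measured TCP pose, the force, the opening and the grip force at its end, in the units of the state.
- bot.observe(): the state, without advancing time (a new reading comes with each control period).
- bot.grab_frame(name): name is "scene" or "top"; returns a dict with "frame" (400x640x3 uint8, blue, green, red), "mtx" (3x3 intrinsics, pixels), "k1" (the pictures are not rectified: a ray, as slopes to the right and down, at radius r is drawn at 1 + k1 r^2 times it, then the intrinsics apply), "R" (3x3) and "t" (3): a world point X has camera coordinates R X + t. Camera axes: x right, y down, z forward; pixel columns grow to the right and rows downward; lengths in m; the calibration is good to about 2 mm. A picture is of the moment at which its call begins. There is no depth.
- bot.job_done(): hands the job in; it is judged then, once.
The state is a dict: "clock": time; "qpos": joint angles; "qd": joint speeds; "joint_efforts": joint torques, N m; "position": TCP position; "tool_rot": TCP orientation; "force": force on the tool from outside, world axes, zero at the start; "moment": the same for the moment, N m; "grip_width": finger opening in m; "finger_force": force on a finger pad.
Only numpy, scipy, OpenCV 4.12 (cv2) and the standard library are available. Lean on these libraries where they do the work, as an engineer would, in place of code of your own. Each camera call takes 0.05 s, during which the arm holds its last target. There are 200 camera calls.

## Working session

There is one attempt and no reset: what is moved stays moved. The work goes in short steps, Python scripts to look and compute and a tool call to move; the robot and the scene stay as the last step left them, time stands still between calls to the robot, and variables do not carry over. Pictures are saved under pics/ and viewed, at most 10 in all, crops included, and the job is handed in when it is done.

Besides the shell and the picture viewer there is one more tool, called after "Emit:" as name(argument=value, ...) on one line, values as JSON. servo_tool: Moves the arm, as the interface text tells. Its arguments: {"type":"object","properties":{"plan":{"type":"array","items":{"type":"array","items":{"type":"number"}}},"force":{"type":"number"}},"required":["plan"]}

```bash
mkdir -p pics; ls; cat > h.py <<'E'
import numpy as np, cv2
from workcell import bot
def grab(n):
    return bot.grab_frame(n)
def ray(f,u,v):
    K=np.array(f["mtx"]);d=cv2.undistortPoints(np.array([[[u,v]]],float),K,np.array([f["k1"],0,0,0.])) [0,0]
    R=np.array(f["R"]);t=np.array(f["t"]).ravel()
    return -R.T@t, R.T@np.array([d[0],d[1],1])
def plane(f,u,v,z):
    c,d=ray(f,u,v); return c+d*(z-c[2])/d[2]
def proj(f,X):
    return cv2.projectPoints(np.array(X,float).reshape(-1,1,3),cv2.Rodrigues(np.array(f["R"]))[0],np.array(f["t"],float),np.array(f["mtx"]),np.array([f["k1"],0,0,0.]))[0].reshape(-1,2)
E
python3 - <<'E'
from h import *
import pickle
o=bot.observe();print(o)
for n in("scene","top"):
    f=grab(n);cv2.imwrite(f"pics/{n}0.png",f["frame"]);pickle.dump(f,open(n+"0.pkl","wb"))
    print(n,f["mtx"],f["k1"],-np.array(f["R"]).T@np.array(f["t"]).ravel(),f["R"])
E
```

```text
pics
{'clock': 0.0, 'qpos': array([-1.36722098,  0.52205399, -0.03632996,  1.60002243,  0.02117751,
        1.02109527, -0.11279769]), 'qd': array([ 7.93697246e-05, -1.30560921e-03, -1.40726219e-05, -9.61702000e-04,
       -1.30505954e-04,  9.64700520e-04, -1.07428522e-03]), 'joint_efforts': array([-2.80587810e-04, -9.27102184e+01,  1.97959006e+00, -3.69936454e+01,
        1.78748503e-02,  8.24090035e-03, -1.25473093e-05]), 'position': array([0.16891431, 0.60137656, 0.23069562]), 'tool_rot': array([-3.14039946e+00,  6.54234905e-05,  2.86780041e+00]), 'force': array([ 0.45617221, -0.1010593 , -0.21299009]), 'moment': array([0.03856392, 0.00976904, 0.03420481]), 'finger_force': 0.0, 'grip_width': 0.08551956332585345}
scene [[408.85632711   0.         315.52768781]
 [  0.         408.85632711 198.92568209]
 [  0.           0.           1.        ]] -0.03610979830497209 [ 1.01542136 -0.45300006  0.87576111] [[ 0.73351813  0.67944175 -0.01760839]
 [ 0.5322693  -0.59035729 -0.60676822]
 [-0.4226589   0.43570308 -0.79468376]]
top [[410.2865965    0.         316.35608987]
 [  0.         410.2865965  193.27603251]
 [  0.           0.           1.        ]] -0.06323452727538936 [0.39023281 0.0211438  1.14987814] [[ 0.01767319 -0.99976005  0.01294258]
 [-0.98813302 -0.01944013 -0.15236542]
 [ 0.15258046 -0.0100962  -0.98823948]]
```

View pics/scene0.png

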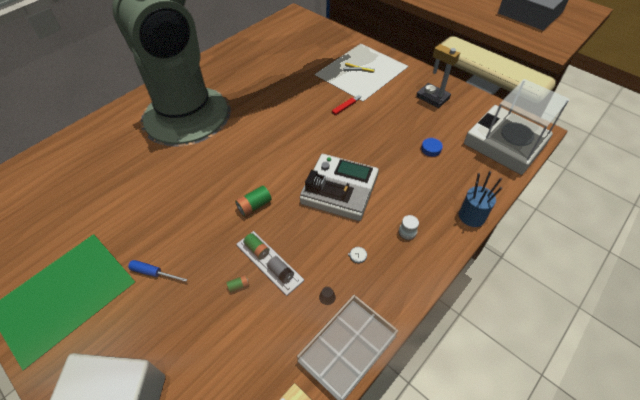

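View pics/top0.png

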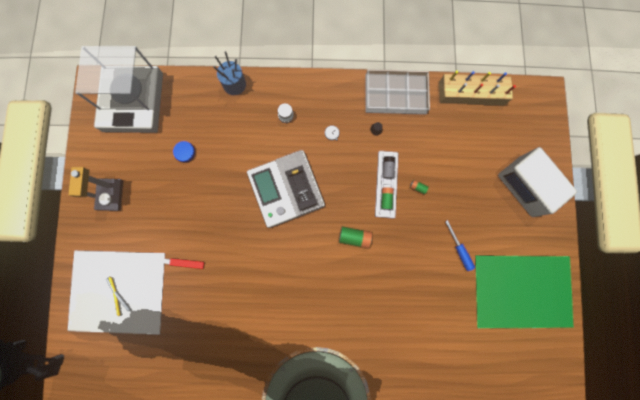

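The scene view shows the tray (270,262) with the fresh cell at (256,245), and the tester at (340,185). In the top view the fresh cell is at (387,199), the spent cell at (389,167) and the bay near (300,187). Loose large and small look-alike cells lie outside the tray.

```bash
python3 - <<'E'
import cv2,numpy as np
t=cv2.imread("pics/top0.png");s=cv2.imread("pics/scene0.png")
a=cv2.resize(t[140:235,240:335],(400,400),interpolation=cv2.INTER_CUBIC)
b=cv2.resize(s[145:225,295:385],(400,356),interpolation=cv2.INTER_CUBIC);b=cv2.copyMakeBorder(b,0,44,0,0,cv2.BORDER_CONSTANT)
cv2.imwrite("pics/c1.png",np.hstack([a,b]))
E
```

```text
(no output)
```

View pics/c1.png

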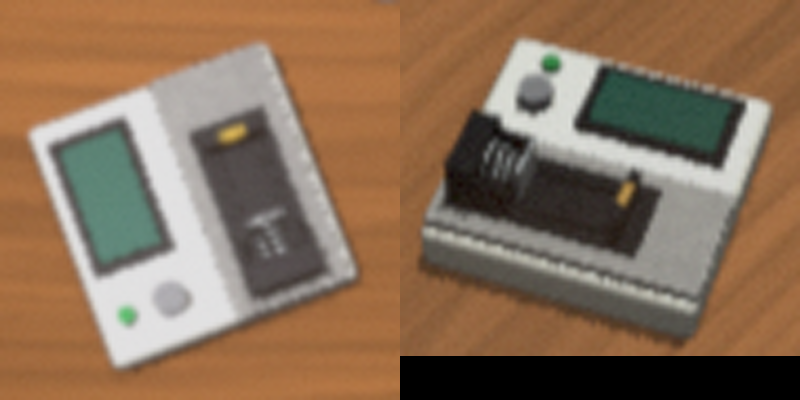

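The crop shows the bay with the brass stop at its far end (top px ≈295,172; scene ≈346,188). The spring and cheeks are at the end nearer the robot.

```bash
cat > m.py <<'E'
from h import *
import pickle
T=pickle.load(open("top0.pkl","rb"));S=pickle.load(open("scene0.pkl","rb"))
def tri(p,q):
    c1,d1=ray(T,*p);c2,d2=ray(S,*q);A=np.stack([d1,-d2],1)
    s=np.linalg.lstsq(A,c2-c1,rcond=None)[0];a=c1+d1*s[0];b=c2+d2*s[1];return (a+b)/2,np.linalg.norm(a-b)
def blob(f,lo,hi,box):
    x0,y0,x1,y1=box;h=cv2.cvtColor(f["frame"],cv2.COLOR_BGR2HSV)[y0:y1,x0:x1]
    m=cv2.inRange(h,lo,hi);n,l,s,c=cv2.connectedComponentsWithStats(m)
    i=1+np.argmax(s[1:,4]);cn=cv2.findContours((l==i).astype(np.uint8),0,2)[0][0]
    r=cv2.minAreaRect((cn+np.array([x0,y0])).astype(np.float32));return c[i]+[x0,y0],s[i,4],r
if __name__=="__main__":
    for nm,f,bg,bb,bt in(("top",T,(375,145,400,220),(285,160,305,180),None),("scene",S,(240,230,275,258),(335,180,355,197),None)):
        print(nm,"green",blob(f,(40,80,30),(85,255,255),bg)); print(" brass",blob(f,(18,110,110),(35,255,255),bb))
        print(" copper",blob(f,(0,110,60),(16,255,255),(381,204,394,214) if nm=="top" else (254,243,270,258)))
    # body outline: low saturation
    h=cv2.cvtColor(T["frame"],cv2.COLOR_BGR2HSV)[140:235,240:335]
    m=(h[...,1]<70).astype(np.uint8); m=cv2.morphologyEx(m,3,np.ones((9,9)))
    cn=max(cv2.findContours(m,0,2)[0],key=cv2.contourArea)
    r=cv2.minAreaRect(cn.astype(np.float32));bx=cv2.boxPoints(r)+[240,140]
    P=np.array([plane(T,u,v,.032) for u,v in bx]);print("body",bx.round(1).tolist(),P.round(4),np.linalg.norm(P-np.roll(P,-1,0),axis=1),P.mean(0))
    h=cv2.cvtColor(T["frame"],cv2.COLOR_BGR2HSV)[145:222,370:405]
    m=((h[...,1]<60)&(h[...,2]>120)).astype(np.uint8);m=cv2.morphologyEx(m,3,np.ones((15,15)))
    cn=max(cv2.findContours(m,0,2)[0],key=cv2.contourArea);r=cv2.minAreaRect(cn.astype(np.float32));bx=cv2.boxPoints(r)+[370,145]
    P=np.array([plane(T,u,v,.010) for u,v in bx]);print("tray",bx.round(1).tolist(),P.round(4),np.linalg.norm(P-np.roll(P,-1,0),axis=1),P.mean(0))
E
python3 m.py
```

```text
top green (array([386.7218543 , 200.77483444]), np.int32(151), ((387.0, 200.5), (15.0, 10.0), 90.0))
 brass (array([294.66666667, 171.47619048]), np.int32(21), ((295.0, 171.5), (3.0, 6.0), 90.0))Traceback (most recent call last):
  File "m.py", line 15, in <module>
    print(" copper",blob(f,(0,110,60),(16,255,255),(381,204,394,214) if nm=="top" else (254,243,270,258)))
                    ~~~~^^^^^^^^^^^^^^^^^^^^^^^^^^^^^^^^^^^^^^^^^^^^^^^^^^^^^^^^^^^^^^^^^^^^^^^^^^^^^^^^^
  File "m.py", line 10, in blob
    i=1+np.argmax(s[1:,4]);cn=cv2.findContours((l==i).astype(np.uint8),0,2)[0][0]
        ~~~~~~~~~^^^^^^^^^
    return _wrapfunc(a, 'argmax', axis=axis, out=out, **kwds)
    return bound(*args, **kwds)
ValueError: attempt to get argmax of an empty sequence
```

```bash
sed -i 's/(381,204,394,214)/(379,180,396,194)/' m.py; python3 m.py; python3 - <<'E'
import cv2,numpy as np
t=cv2.imread("pics/top0.png");s=cv2.imread("pics/scene0.png")
a=cv2.resize(t[145:225,365:435],(525,600),interpolation=cv2.INTER_CUBIC)
b=cv2.resize(s[225:300,230:265+40],(275,275),interpolation=cv2.INTER_CUBIC);b=cv2.copyMakeBorder(b,0,325,0,0,cv2.BORDER_CONSTANT)
cv2.imwrite("pics/c2.png",np.hstack([a,b]))
E
```

```text
top green (array([386.7218543 , 200.77483444]), np.int32(151), ((387.0, 200.5), (15.0, 10.0), 90.0))
 brass (array([294.66666667, 171.47619048]), np.int32(21), ((295.0, 171.5), (3.0, 6.0), 90.0))
 copper (array([387.09615385, 190.09615385]), np.int32(52), ((387.0, 190.0), (4.0, 10.0), 90.0))
scene green (array([252.04142012, 241.15976331]), np.int32(169), ((252.0, 241.0), (15.55634880065918, 11.31370735168457), 45.0))
 brass (array([345.23076923, 188.        ]), np.int32(13), ((345.20001220703125, 188.10000610351562), (2.236067771911621, 4.4721360206604), 26.56505012512207))
 copper (array([259.55952381, 249.4047619 ]), np.int32(84), ((259.5, 249.50001525878906), (7.071067810058594, 12.727920532226562), 45.0))
body [[244.8, 170.9], [302.9, 148.3], [325.2, 205.7], [267.1, 228.4]] [[ 0.6218  0.2099  0.032 ]
 [ 0.6897  0.0497  0.032 ]
 [ 0.5287 -0.0153  0.032 ]
 [ 0.4636  0.1421  0.032 ]] [0.1739612  0.17362667 0.17023105 0.17204883] [0.57594375 0.09659923 0.032     ]
tray [[370.0, 145.0], [404.0, 145.0], [404.0, 221.0], [370.0, 221.0]] [[ 0.7096 -0.1422  0.01  ]
 [ 0.712  -0.2406  0.01  ]
 [ 0.4925 -0.2372  0.01  ]
 [ 0.4909 -0.1416  0.01  ]] [0.0984785  0.21945579 0.09560461 0.21872747] [ 0.60126123 -0.19038932  0.01      ]
```

View pics/c2.png

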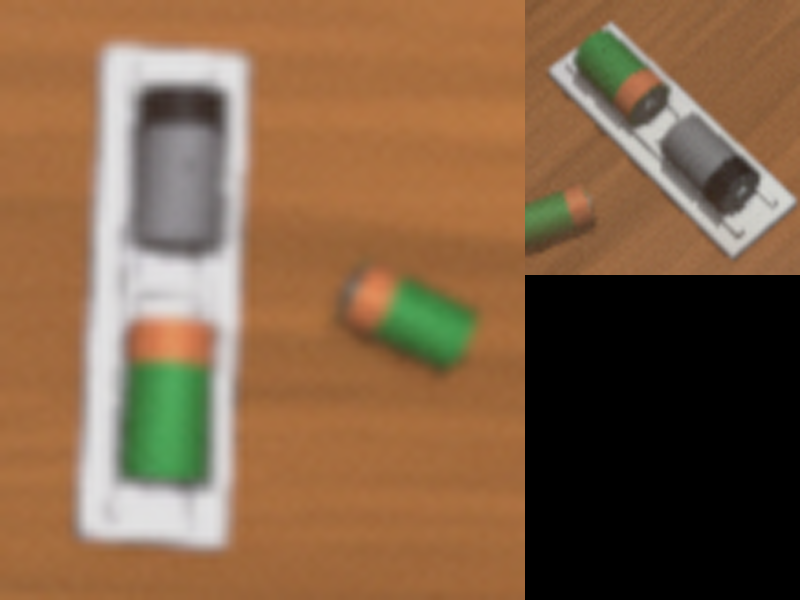

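The crop shows the fresh cell with nub pointing to the spent cell (+x). Corners in crop: (130,320),(213,320),(122,480),(207,480), and tray corners (105,45),(250,55),(228,547),(78,540).

```bash
python3 - <<'E'
from m import *
c=lambda u,v:(365+u/7.5-.43,145+v/7.5-.43)
P=np.array([plane(T,*c(*p),.008) for p in((105,45),(250,55),(228,547),(78,540))]);print("tray",P.round(4),P.mean(0),np.linalg.norm(P-np.roll(P,-1,0),axis=1))
d=P[0]+P[1]-P[2]-P[3];print("yaw",np.degrees(np.arctan2(d[1],d[0])))
for z in(.025,.034):
  Q=np.array([plane(T,*c(*p),z) for p in((130,320),(213,320),(207,482),(122,482))]);print("cell",z,Q.round(4),Q.mean(0),np.linalg.norm(Q-np.roll(Q,-1,0),axis=1))
d=Q[0]+Q[1]-Q[2]-Q[3];print("yaw",np.degrees(np.arctan2(d[1],d[0])))
print("cell tri",tri((387.0,196.5),(255.5,245)))
b=tri((294.7,171.5),(345.2,188.0));print("brass",b)
b2=plane(T,294.7,171.5,.056);print("brass@.056",b2, plane(S,345.2,188,.056))
C=np.array([.576,.0966]);
for a in(22,22.7,23.4):
  a=np.radians(a);R=np.array([[np.cos(a),np.sin(a)],[-np.sin(a),np.cos(a)]]);print(R@(b[0][:2]-C),R@(b2[:2]-C))
k=lambda u,v:(240+u*.2375-.38,140+v*.2375-.38)
for n,p,z in(("housing bl",(253,295),.072),("housing br",(325,275),.072),("insert tl",(195,130),.042),("insert tr",(262,108),.042),("plate?L",(245,222),.073),("plate?R",(283,205),.073)):
  X=plane(T,*k(*p),z);print(n,X.round(4),R@(X[:2]-C))
E
```

```text
tray [[ 0.6942 -0.1671  0.008 ]
 [ 0.6916 -0.223   0.008 ]
 [ 0.5021 -0.2122  0.008 ]
 [ 0.5038 -0.1559  0.008 ]] [ 0.59792504 -0.18955716  0.008     ] [0.05596159 0.18977464 0.05638386 0.19081057]
yaw -3.3250979883599996
cell 0.025 [[ 0.5846 -0.173   0.025 ]
 [ 0.5852 -0.2041  0.025 ]
 [ 0.5244 -0.2012  0.025 ]
 [ 0.5238 -0.1696  0.025 ]] [ 0.5545028  -0.18695643  0.025     ] [0.03109461 0.06083723 0.03158009 0.06081357]
cell 0.034 [[ 0.583  -0.1714  0.034 ]
 [ 0.5836 -0.2023  0.034 ]
 [ 0.5233 -0.1994  0.034 ]
 [ 0.5228 -0.1681  0.034 ]] [ 0.5531885  -0.18529145  0.034     ] [0.03084583 0.06035048 0.03132742 0.060327  ]
yaw -2.9410155182068625
cell tri (array([ 0.55616437, -0.18749961,  0.03300701]), np.float64(0.004686115769269223))
brass (array([0.61599757, 0.06920062, 0.06336845]), np.float64(0.0010008474438682861))
brass@.056 [0.61786868 0.06990809 0.056     ] [0.6120929  0.07350429 0.056     ]
[ 0.02682112 -0.04038761] [ 0.028821   -0.04043259]
[ 0.0263257  -0.04071227] [ 0.02832488 -0.04078167]
[ 0.02582635 -0.04103086] [ 0.02782454 -0.04112468]
housing bl [0.5119 0.0533 0.072 ] [-0.07596928 -0.014278  ]
housing br [0.5255 0.0084 0.072 ] [-0.08141526 -0.06088862]
insert tl [0.6231 0.0947 0.042 ] [ 0.04251417 -0.02041408]
insert tr [0.6387 0.0513 0.042 ] [ 0.03956757 -0.06651254]
plate?L [0.558  0.0594 0.073 ] [-0.0312494  -0.02696818]
plate?R [0.5694 0.0357 0.073 ] [-0.03026526 -0.05324935]
```

```bash
cat > go.py <<'E'
# usage: go.py x y z(mm) yaw tilt(deg) : nub-up tilt; prints shift cm & rotvec deg from present pose, in tool axes
import sys,numpy as np
from workcell import bot
from scipy.spatial.transform import Rotation as Ro
o=bot.observe();R0=Ro.from_euler('xyz',o["tool_rot"]);p=np.array(o["position"])
print("t",round(o["clock"],2),"p",(p*1000).round(1),"rpy",np.degrees(o["tool_rot"]).round(1),"F",o["force"].round(2),"w",round(o["grip_width"],4),"ff",round(o["finger_force"],1),"q",o["qpos"].round(2))
a=[float(v) for v in sys.argv[1:]]
for i in range(0,len(a),5):
    x,y,z,yaw,tilt=a[i:i+5]
    Rt=Ro.from_euler('z',yaw,degrees=True)*Ro.from_euler('y',-tilt,degrees=True)*Ro.from_euler('x',180,degrees=True)
    print("shift",(R0.inv().apply(np.array([x,y,z])/1000-p)*100).round(2),"rot",np.degrees((R0.inv()*Rt).as_rotvec()).round(1))
E
python3 go.py 500 250 230 80 0 554.5 -187 200 -3.2 0
```

```text
t 0.1 p [168.9 601.4 230.8] rpy [-179.9    0.   164.3] F [-0.16 -0.19 -0.64] w 0.0853 ff 0.0 q [-1.37  0.52 -0.04  1.6   0.02  1.02 -0.11]
shift [-41.37 -24.88   0.11] rot [-0.   0.  84.3]
shift [-58.44 -65.48   3.15] rot [-0.000e+00  1.000e-01  1.675e+02]
```

Emit:
servo_tool(plan=[[5.6, -4, -2.4, 0, 0, 0, 8], [5.6, -8, -5, 0, 0, 0, 16], [5.6, -12, -7.5, 0, 0, 0, 24], [5.6, -16, -10, 0, 0, 0, 32], [5.6, -20, -12.5, 0, 0, 0, 40], [5.6, -24, -15, 0, 0, 0, 48], [5.6, -28, -17.5, 0, 0, 0, 56], [5.6, -32, -20, 0, 0, 0, 64], [5.6, -37, -22.5, 0, 0, 0, 74], [5.6, -41, -25, 0, 0, 0, 84]], force=30)

```text
clock: 1.1
position: [0.4952, 0.251, 0.2313]
tool_rot: [3.141, -0.0, 1.445]
force: [-0.3, 0.9, -0.5]
grip_width: 0.0559
finger_force: 0.0
```

```bash
python3 go.py 554.5 -187 150 -3.2 0
```

```text
t 1.1 p [495.2 251.  231.3] rpy [180.   -0.   82.8] F [-0.3   0.85 -0.5 ] w 0.0559 ff 0.0 q [-0.86  0.44  0.39  1.8  -0.2   0.94 -0.51]
shift [-42.72  11.37   8.13] rot [-0. -0. 86.]
```

Emit:
servo_tool(plan=[[5.6, -4, 1, 0, 0, 0, 8], [5.6, -8, 2, 0, 0, 0, 16], [5.6, -12, 3, 0, 0, 0, 24], [5.6, -16, 4, 1, 0, 0, 33], [5.6, -20, 5, 2, 0, 0, 41], [5.6, -25, 6, 3, 0, 0, 49], [5.6, -29, 7.5, 4, 0, 0, 58], [5.6, -34, 9, 5, 0, 0, 66], [5.6, -38, 10, 6, 0, 0, 75], [5.6, -42.7, 11.3, 8.1, 0, 0, 83]])

```text
clock: 2.1
position: [0.5551, -0.184, 0.1516]
tool_rot: [3.142, -0.001, -0.004]
force: [2.0, 0.6, -0.3]
grip_width: 0.056
finger_force: 0.0
```

Emit:
servo_tool(plan=[[5.6, 0, 0, 0, 0, 0, 3], [5.6, 0, 0, 0, 0, 0, 3], [5.6, 0, 0, 0, 0, 0, 3]])

```text
clock: 2.4
position: [0.5548, -0.1815, 0.1514]
tool_rot: [-3.141, 0.0, -0.047]
force: [-0.8, -0.1, -0.5]
grip_width: 0.056
finger_force: 0.0
```

```bash
python3 go.py 554.5 -187 60 -3.2 0; python3 - <<'E'
from h import *
a=grab("top")["frame"][110:250,330:470];b=grab("scene")["frame"][160:320,180:340]
cv2.imwrite("pics/g1.png",np.hstack([cv2.resize(a,(400,400),interpolation=2),cv2.resize(b,(400,400),interpolation=2)]))
E
```

```text
t 2.4 p [ 554.8 -181.5  151.4] rpy [-180.     0.    -2.7] F [-0.82 -0.09 -0.49] w 0.056 ff 0.0 q [-0.26  0.67  0.72  1.81 -0.57  0.87 -0.89]
shift [0.   0.56 9.14] rot [-0.   0.   0.5]
```

View pics/g1.png

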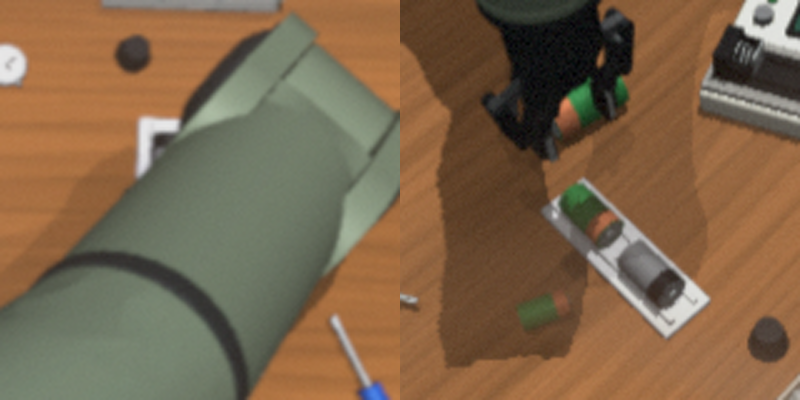

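The scene view shows the open fingers above the fresh cell, with nothing else near the fingers. The arm blocks the top view.

Emit:
servo_tool(plan=[[5.6, 0, 0.6, 2, 0, 0, 0.5], [5.6, 0, 0.6, 4, 0, 0, 0.5], [5.6, 0, 0.6, 6, 0, 0, 0.5], [5.6, 0, 0.6, 8, 0, 0, 0.5], [5.6, 0, 0.6, 10, 0, 0, 0.5], [5.6, 0, 0.6, 11, 0, 0, 0.5], [5.6, 0, 0.6, 12, 0, 0, 0.5], [5.6, 0, 0.6, 12.8, 0, 0, 0.5], [5.6, 0, 0.6, 13.6, 0, 0, 0.5], [5.6, 0, 0.6, 13.7, 0, 0, 0.5]])

```text
clock: 3.5
position: [0.5542, -0.1881, 0.0139]
tool_rot: [-3.141, 0.001, -0.059]
force: [-0.5, -0.1, 0.2]
grip_width: 0.0561
finger_force: 0.0
```

```bash
python3 go.py 554.5 -187 14 -3.2 0
```

```text
t 3.5 p [ 554.2 -188.1   13.9] rpy [-180.     0.    -3.4] F [-0.54 -0.08  0.16] w 0.0561 ff 0.0 q [-0.14  0.86  0.55  1.86 -0.73  0.63 -0.77]
shift [ 0.02 -0.11 -0.01] rot [-0.   0.  -0.2]
```

Close gently.

Emit:
servo_tool(plan=[[4, 0, 0, 0, 0, 0, 0], [4, 0, 0, 0, 0, 0, 0], [3.4, 0, 0, 0, 0, 0, 0], [3.2, 0, 0, 0, 0, 0, 0], [3, 0, 0, 0, 0, 0, 0], [3, 0, 0, 0, 0, 0, 0], [3, 0, 0, 0, 0, 0, 0]], force=35)

```text
clock: 4.2
position: [0.5546, -0.1882, 0.015]
tool_rot: [-3.141, -0.001, -0.059]
force: [-1.3, 1.3, 6.5]
grip_width: 0.0326
finger_force: 34.2
```

The width of 32.6 mm and the upward force mean the pads are closing above the cell's widest line. I'll reopen and go lower.

Emit:
servo_tool(plan=[[5, 0, 0, 0, 0, 0, 0], [5.2, 0, 0, 0, 0, 0, 0], [5.2, 0, 0, 0, 0, 0, 0], [5.2, 0, 0, 0.2, 0, 0, 0], [5.2, 0, 0, 0.4, 0, 0, 0], [5.2, 0, 0, 0.6, 0, 0, 0], [5.2, 0, 0, 0.7, 0, 0, 0]])

```text
clock: 4.9
position: [0.5542, -0.1883, 0.0072]
tool_rot: [-3.142, 0.0, -0.059]
force: [1.0, -0.2, -0.5]
grip_width: 0.0519
finger_force: 0.0
```

Emit:
servo_tool(plan=[[4, 0, 0, 0, 0, 0, 0], [4, 0, 0, 0, 0, 0, 0], [3.4, 0, 0, 0, 0, 0, 0], [3.2, 0, 0, 0, 0, 0, 0], [3, 0, 0, 0, 0, 0, 0], [3, 0, 0, 0, 0, 0, 0], [3, 0, 0, 0, 0, 0, 0]], force=35)

```text
clock: 5.6
position: [0.5545, -0.1872, 0.0078]
tool_rot: [-3.14, 0.0, -0.058]
force: [-0.4, 5.5, 6.6]
grip_width: 0.0333
finger_force: 34.3
```

```bash
python3 go.py; python3 - <<'E'
from h import *
b=grab("scene")["frame"][190:310,205:325]
cv2.imwrite("pics/g2.png",cv2.resize(b,(500,500),interpolation=2))
E
```

```text
t 5.6 p [ 554.5 -187.2    7.8] rpy [-179.9    0.    -3.3] F [-0.37  5.49  6.57] w 0.0333 ff 34.3 q [-0.13  0.87  0.54  1.86 -0.73  0.62 -0.76]
```

View pics/g2.png

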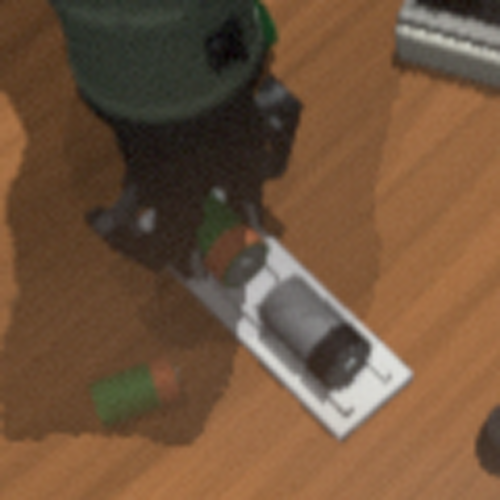

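The view shows the fingers round the fresh cell's middle, with the spent cell clear. Lift and check.

Emit:
servo_tool(plan=[[3, 0, 0, -0.3, 0, 0, 0], [3, 0, 0, -0.8, 0, 0, 0], [3, 0, 0, -1.5, 0, 0, 0], [3, 0, 0, -3, 0, 0, 0], [3, 0, 0, -5, 0, 0, 0], [3, 0, 0, -7, 0, 0, 0], [3, 0, 0, -9, 0, 0, 0], [3, 0, 0, -11, 0, 0, 0], [3, 0, 0, -12, 0, 0, 0], [3, 0, 0, -12, 0, 0, 0]])

```text
clock: 6.65
position: [0.555, -0.1885, 0.1292]
tool_rot: [3.141, -0.002, -0.059]
force: [0.7, 0.1, -2.1]
grip_width: 0.033
finger_force: 35.0
```

```bash
python3 go.py; python3 - <<'E'
from h import *
f=grab("scene");b=f["frame"][160:280,205:325]
cv2.imwrite("pics/g3.png",cv2.resize(b,(500,500),interpolation=2))
from scipy.spatial.transform import Rotation as Ro
E
```

```text
t 6.65 p [ 555.  -188.5  129.2] rpy [ 1.8e+02 -1.0e-01 -3.4e+00] F [ 0.69  0.14 -2.09] w 0.033 ff 35.0 q [-0.23  0.71  0.7   1.82 -0.6   0.83 -0.87]
```

View pics/g3.png

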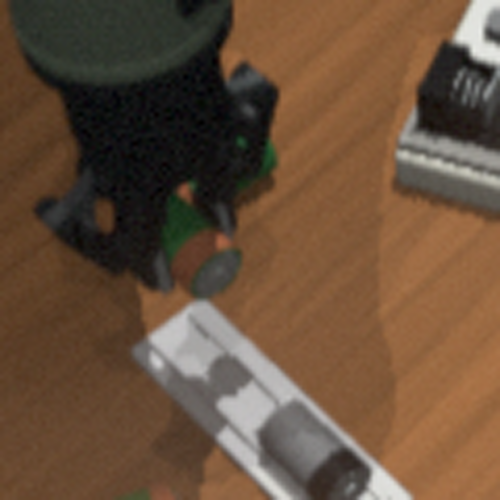

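The cell is held level at its middle, and the spent cell is still in the tray.

```bash
python3 go.py 603.6 64.2 150 22.7 12
```

```text
t 6.7 p [ 554.6 -188.2  128. ] rpy [-1.8e+02 -1.0e-01 -3.4e+00] F [-0.    0.39 -1.6 ] w 0.0327 ff 35.0 q [-0.23  0.71  0.7   1.82 -0.6   0.83 -0.87]
shift [  3.41 -25.48  -2.19] rot [  2.7  11.7 -26. ]
```

Emit:
servo_tool(plan=[[3, 0, -2, -2, 0, 0, -2], [3, 0.5, -5, -2.2, 0.2, 1, -5], [3, 1, -8, -2.2, 0.6, 2.5, -8], [3, 1.5, -11, -2.2, 0.9, 4, -11], [3, 2, -14, -2.2, 1.3, 5.5, -14], [3, 2.5, -17, -2.2, 1.7, 7, -17], [3, 3, -20, -2.2, 2.1, 9, -20], [3, 3.2, -23, -2.2, 2.5, 10.5, -23], [3, 3.4, -25, -2.2, 2.7, 11.7, -26], [3, 3.4, -25.5, -2.2, 2.7, 11.7, -26]])

```text
clock: 7.7
position: [0.6029, 0.0661, 0.1489]
tool_rot: [-3.141, -0.207, 0.4]
force: [-0.3, 0.1, -1.4]
grip_width: 0.033
finger_force: 35.4
```

Emit:
servo_tool(plan=[[3, 0, 0, 0, 0, 0, 0], [3, 0, 0, 0, 0, 0, 0]])

```text
clock: 7.9
position: [0.6034, 0.0629, 0.1494]
tool_rot: [3.141, -0.207, 0.395]
force: [-0.0, -0.2, -0.5]
grip_width: 0.0328
finger_force: 35.4
```

```bash
python3 go.py 603.6 64.2 66 22.7 12; python3 - <<'E'
from h import *
import pickle
f=grab("scene");pickle.dump(f,open("s1.pkl","wb"));b=f["frame"][130:220,290:400]
t=grab("top");pickle.dump(t,open("t1.pkl","wb"));a=t["frame"][140:235,240:355]
cv2.imwrite("pics/g4.png",np.vstack([cv2.resize(b,(367,300),interpolation=2),cv2.resize(a,(367,300),interpolation=2)]))
E
```

```text
t 7.9 p [603.4  62.9 149.4] rpy [180.  -11.9  22.6] F [-0.03 -0.24 -0.55] w 0.0328 ff 35.4 q [-0.56  0.57  0.53  1.92 -0.62  0.6  -0.8 ]
shift [-1.64 -0.12  8.18] rot [ 0.1  0.1 -0.1]
```

View pics/g4.png

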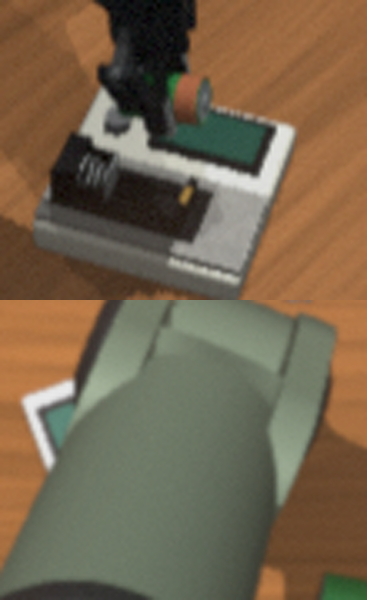

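The scene view shows the tilted cell above the bay with its nub end raised; the spring end is at left and the brass contact at (342,188). Descend, watching force.

Emit:
servo_tool(plan=[[3, -0.4, -0.05, 2, 0, 0, 0], [3, -0.8, -0.1, 4, 0, 0, 0], [3, -1, -0.1, 5, 0, 0, 0], [3, -1.2, -0.12, 6, 0, 0, 0], [3, -1.4, -0.12, 7, 0, 0, 0], [3, -1.54, -0.12, 7.7, 0, 0, 0], [3, -1.64, -0.12, 8.2, 0, 0, 0], [3, -1.64, -0.12, 8.2, 0, 0, 0], [3, -1.64, -0.12, 8.2, 0, 0, 0]])

```text
clock: 8.9
position: [0.6039, 0.0656, 0.0662]
tool_rot: [3.141, -0.208, 0.396]
force: [-0.2, -0.5, -1.5]
grip_width: 0.0329
finger_force: 35.4
```

```bash
cat >> go.py <<'E'
th=np.radians(22.7);O=np.array([591.6,59.2]);e=np.array([np.cos(th),np.sin(th)]);n=np.array([-e[1],e[0]])
print("tester x,y mm",((p[:2]*1000-O)@e).round(1),((p[:2]*1000-O)@n).round(1),"z",(p[2]*1000).round(1),"Fx,Fy,Fz",(o["force"][:2]@e).round(2),(o["force"][:2]@n).round(2),o["force"][2].round(2))
E
python3 go.py;python3 - <<'E'
from h import *
f=grab("scene");b=f["frame"][135:215,295:395]
cv2.imwrite("pics/g5.png",cv2.resize(b,(750,600),interpolation=2))
E
```

```text
t 8.9 p [603.9  65.6  66.2] rpy [180.  -11.9  22.7] F [-0.16 -0.53 -1.46] w 0.0329 ff 35.4 q [-0.45  0.69  0.38  1.96 -0.74  0.43 -0.69]
tester x,y mm 13.8 1.2 z 66.2 Fx,Fy,Fz -0.35 -0.43 -1.46
```

View pics/g5.png

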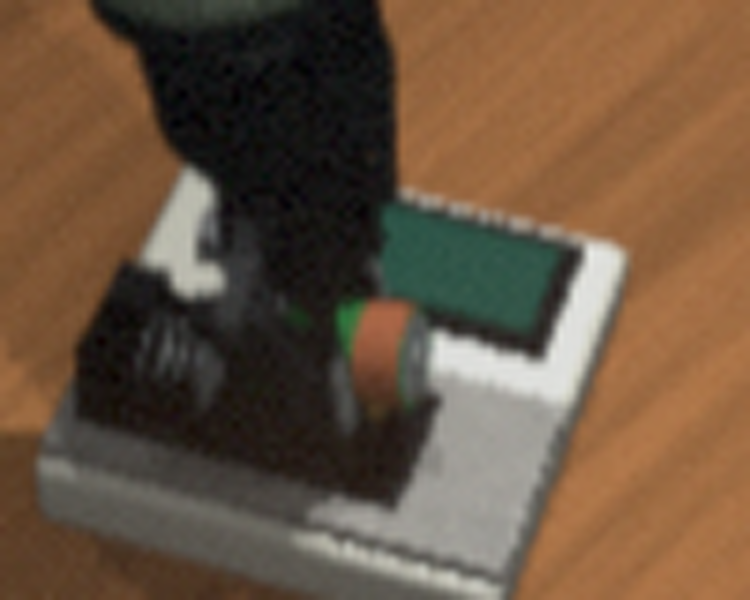

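Emit:
servo_tool(plan=[[3, -0.2, 0.1, 0, 0, 0, 0], [3, -0.39, 0.1, -0.08, 0, 0, 0], [3, -0.59, 0.1, -0.12, 0, 0, 0], [3, -0.59, 0.1, -0.12, 0, 0, 0]])

```text
clock: 9.35
position: [0.5983, 0.0623, 0.066]
tool_rot: [3.141, -0.208, 0.396]
force: [0.3, -0.0, -1.1]
grip_width: 0.0329
finger_force: 35.4
```

```bash
python3 go.py
```

```text
t 9.35 p [598.3  62.3  66. ] rpy [180.  -11.9  22.7] F [ 0.3  -0.02 -1.08] w 0.0329 ff 35.4 q [-0.45  0.68  0.37  1.97 -0.74  0.42 -0.68]
tester x,y mm 7.3 0.3 z 66.0 Fx,Fy,Fz 0.27 -0.14 -1.08
```

Emit:
servo_tool(plan=[[3, -0.2, 0, -0.04, 0, 0, 0], [3, -0.39, 0, -0.08, 0, 0, 0], [3, -0.39, 0, -0.08, 0, 0, 0]])

```text
clock: 9.65
position: [0.5946, 0.0608, 0.0658]
tool_rot: [3.141, -0.208, 0.396]
force: [-0.3, -0.3, -2.1]
grip_width: 0.0332
finger_force: 35.4
```

```bash
python3 go.py
```

```text
t 9.65 p [594.6  60.8  65.8] rpy [180.  -11.9  22.7] F [-0.27 -0.29 -2.05] w 0.0332 ff 35.4 q [-0.44  0.67  0.37  1.98 -0.74  0.41 -0.67]
tester x,y mm 3.4 0.3 z 65.8 Fx,Fy,Fz -0.36 -0.16 -2.05
```

Emit:
servo_tool(plan=[[3, -0.2, 0, -0.04, 0, 0, 0], [3, -0.39, 0, -0.08, 0, 0, 0], [3, -0.39, 0, -0.08, 0, 0, 0]])

```text
clock: 9.95
position: [0.5911, 0.0593, 0.0659]
tool_rot: [3.141, -0.208, 0.396]
force: [0.5, -0.0, -1.8]
grip_width: 0.0327
finger_force: 35.4
```

```bash
python3 go.py
```

```text
t 9.95 p [591.1  59.3  65.9] rpy [180.  -11.9  22.7] F [ 0.54 -0.03 -1.77] w 0.0327 ff 35.4 q [-0.44  0.67  0.37  1.99 -0.75  0.4  -0.67]
tester x,y mm -0.4 0.3 z 65.9 Fx,Fy,Fz 0.49 -0.23 -1.77
```

Emit:
servo_tool(plan=[[3, -0.15, 0, -0.03, 0, 0, 0], [3, -0.3, 0, -0.06, 0, 0, 0], [3, -0.3, 0, -0.06, 0, 0, 0]])

```text
clock: 10.25
position: [0.5885, 0.0583, 0.0659]
tool_rot: [3.141, -0.208, 0.397]
force: [2.7, 1.4, -1.5]
grip_width: 0.0327
finger_force: 35.4
```

```bash
python3 go.py
```

```text
t 10.25 p [588.5  58.3  65.9] rpy [180.  -11.9  22.7] F [ 2.67  1.44 -1.51] w 0.0327 ff 35.4 q [-0.44  0.67  0.36  2.   -0.75  0.4  -0.66]
tester x,y mm -3.3 0.3 z 65.9 Fx,Fy,Fz 3.02 0.29 -1.51
```

Emit:
servo_tool(plan=[[3, -0.15, 0, -0.03, 0, 0, 0], [3, -0.3, 0, -0.06, 0, 0, 0], [3, -0.3, 0, -0.06, 0, 0, 0]])

```text
clock: 10.55
position: [0.5858, 0.0571, 0.066]
tool_rot: [3.141, -0.209, 0.397]
force: [4.6, 2.7, -2.7]
grip_width: 0.0328
finger_force: 35.3
```

```bash
python3 go.py
```

```text
t 10.55 p [585.8  57.1  66. ] rpy [180.  -11.9  22.7] F [ 4.64  2.73 -2.74] w 0.0328 ff 35.3 q [-0.43  0.66  0.36  2.   -0.75  0.4  -0.66]
tester x,y mm -6.2 0.3 z 66.0 Fx,Fy,Fz 5.33 0.73 -2.74
```

Contact is at x≈+0.2, and the slope matches 850 N/m, so the insert is about −7 mm from nominal and compression is now about 6.4 mm. Next I'll compute waypoints for lowering.

```bash
cat > wp.py <<'E'
import sys,numpy as np,subprocess
S=-7.2;th=np.radians(22.7);O=np.array([591.6,59.2]);e=np.array([np.cos(th),np.sin(th)]);n=np.array([-e[1],e[0]])
args=[];a=[float(v) for v in sys.argv[1:]]
for i in range(0,len(a),3):
    T,h,p=a[i:i+3];t=np.radians(T);c,s=np.cos(t),np.sin(t)
    xb=-25.5-p+(31-h)*np.tan(t)
    sh=(xb+59.5*c,h+59.5*s);nb=(xb+61.5*c-12*s,h+61.5*s+12*c)
    x=xb+30.75*c+.2*s;z=42+h+30.75*s-.2*c
    print(T,h,p,"shoulder gap",round(31-sh[0],1),"z",round(sh[1],1),"nub gap",round(31-nb[0],1),"z",round(nb[1],1),"tcp",round(x+S,1),round(z,1))
    w=O+(x+S)*e; args+=[w[0],w[1],z,22.7,T]
print(subprocess.run(["python3","go.py"]+[str(v) for v in args],capture_output=True,text=True).stdout)
E
python3 wp.py 12 17.8 7 11 12 8 10 8 8.3 8 3 8.5 5 1.5 8 3 1 7.5 0 .5 6
```

```text
12.0 17.8 7.0 shoulder gap 2.5 z 30.2 nub gap 3.0 z 42.3 tcp -6.8 66.0
11.0 12.0 8.0 shoulder gap 2.4 z 23.4 nub gap 2.7 z 35.5 tcp -6.8 59.7
10.0 8.0 8.3 shoulder gap 2.1 z 18.3 nub gap 2.3 z 30.5 tcp -6.6 55.1
8.0 3.0 8.5 shoulder gap 2.1 z 11.3 nub gap 1.8 z 23.4 tcp -6.8 49.1
5.0 1.5 8.0 shoulder gap 2.6 z 6.7 nub gap 1.7 z 18.8 tcp -7.5 46.0
3.0 1.0 7.5 shoulder gap 3.0 z 4.1 nub gap 1.6 z 16.2 tcp -7.9 44.4
0.0 0.5 6.0 shoulder gap 3.0 z 0.5 nub gap 1.0 z 12.5 tcp -8.0 42.3
t 10.55 p [585.8  57.1  66. ] rpy [180.  -11.9  22.7] F [ 4.64  2.73 -2.74] w 0.0328 ff 35.3 q [-0.43  0.66  0.36  2.   -0.75  0.4  -0.66]
shift [-0.06  0.03 -0.02] rot [0.  0.1 0. ]
shift [-0.19  0.03  0.6 ] rot [ 0.  -0.9  0. ]
shift [-0.27  0.03  1.05] rot [ 0.  -1.9  0. ]
shift [-0.41  0.03  1.64] rot [ 0.  -3.9  0. ]
shift [-0.54  0.03  1.93] rot [ 0.  -6.9  0. ]
shift [-0.62  0.03  2.07] rot [ 0.  -8.9  0. ]
shift [-0.66  0.03  2.28] rot [  0.  -11.9   0. ]
tester x,y mm -6.2 0.3 z 66.0 Fx,Fy,Fz 5.33 0.73 -2.74
```

Emit:
servo_tool(plan=[[3, -0.1, 0, 0, 0, 0, 0], [3, -0.17, 0, 0.3, 0, -0.5, 0], [3, -0.24, 0, 0.6, 0, -0.9, 0], [3, -0.28, 0, 0.8, 0, -1.4, 0], [3, -0.28, 0, 0.8, 0, -1.4, 0]])

```text
clock: 11.05
position: [0.5857, 0.0568, 0.0578]
tool_rot: [3.141, -0.185, 0.397]
force: [6.1, 1.5, 2.4]
grip_width: 0.0327
finger_force: 35.7
```

```bash
python3 wp.py  10 8 8.8 8 3 8.8 5 1.5 8.2 3 1 7.5 0 .5 6 | tail -8
```

```text
t 11.05 p [585.7  56.8  57.8] rpy [179.9 -10.6  22.7] F [6.13 1.5  2.45] w 0.0327 ff 35.7 q [-0.44  0.69  0.38  1.99 -0.74  0.41 -0.68]
shift [-0.12  0.01  0.25] rot [ 0.1 -0.6  0. ]
shift [-0.23  0.01  0.84] rot [ 0.1 -2.6  0. ]
shift [-0.34  0.01  1.14] rot [ 0.1 -5.6  0. ]
shift [-0.39  0.01  1.29] rot [ 0.1 -7.6  0. ]
shift [-0.44  0.01  1.49] rot [  0.1 -10.6   0. ]
tester x,y mm -6.4 0.1 z 57.8 Fx,Fy,Fz 6.23 -0.98 2.45
```

Emit:
servo_tool(plan=[[3, -0.1, 0, 0, 0, 0, 0], [3, -0.15, 0, 0.15, 0, -0.3, 0], [3, -0.18, 0, 0.3, 0, -0.7, 0], [3, -0.21, 0, 0.45, 0, -1.2, 0], [3, -0.21, 0, 0.45, 0, -1.2, 0]])

```text
clock: 11.55
position: [0.5848, 0.0564, 0.0532]
tool_rot: [3.14, -0.165, 0.397]
force: [7.6, 2.8, 2.9]
grip_width: 0.0328
finger_force: 35.8
```

```bash
python3 wp.py  8 3 9 5 1.5 8.5 3 1 7.8 0 .5 6.2 | tail -7
```

```text
t 11.55 p [584.8  56.4  53.2] rpy [179.9  -9.4  22.7] F [7.62 2.79 2.88] w 0.0328 ff 35.8 q [-0.46  0.7   0.39  1.98 -0.73  0.44 -0.69]
shift [-0.06  0.01  0.4 ] rot [ 0.1 -1.4  0. ]
shift [-0.17  0.    0.7 ] rot [ 0.1 -4.4  0. ]
shift [-0.22  0.    0.85] rot [ 0.1 -6.4  0. ]
shift [-0.25  0.    1.06] rot [ 0.1 -9.4  0. ]
tester x,y mm -7.4 0.1 z 53.2 Fx,Fy,Fz 8.11 -0.37 2.88
```

Emit:
servo_tool(plan=[[3, -0.03, 0, 0.2, 0, -0.7, 0], [3, -0.06, 0, 0.4, 0, -1.4, 0], [3, -0.1, 0, 0.5, 0, -2.4, 0], [3, -0.13, 0, 0.6, 0, -3.4, 0], [3, -0.13, 0, 0.6, 0, -3.4, 0]])

```text
clock: 12.05
position: [0.5844, 0.0564, 0.0469]
tool_rot: [3.14, -0.105, 0.397]
force: [6.6, 2.9, 2.8]
grip_width: 0.033
finger_force: 35.7
```

```bash
python3 wp.py  5 1.5 8.5 3 1 7.8 0 .5 6.2 | tail -6
```

```text
t 12.05 p [584.4  56.4  46.9] rpy [179.9  -6.   22.8] F [6.59 2.92 2.78] w 0.033 ff 35.7 q [-0.5   0.74  0.45  1.93 -0.69  0.51 -0.74]
shift [-0.04  0.01  0.08] rot [ 0.1 -1.   0.1]
shift [-0.08  0.01  0.24] rot [ 0.1 -3.   0.1]
shift [-0.09  0.01  0.45] rot [ 0.1 -6.   0.1]
tester x,y mm -7.7 0.1 z 46.9 Fx,Fy,Fz 7.21 0.15 2.78
```

Emit:
servo_tool(plan=[[3, -0.06, 0, 0.1, 0, -1, 0], [3, -0.08, 0, 0.17, 0, -2, 0], [3, -0.1, 0, 0.24, 0, -3, 0], [3, -0.1, 0, 0.24, 0, -3, 0]])

```text
clock: 12.45
position: [0.5839, 0.056, 0.0449]
tool_rot: [3.141, -0.053, 0.397]
force: [2.8, 3.3, 15.4]
grip_width: 0.0332
finger_force: 44.0
```

```bash
python3 wp.py 1 .5 7.2 0 0 6 | tail -5
```

```text
t 12.45 p [583.9  56.   44.9] rpy [179.9  -3.   22.7] F [ 2.8   3.27 15.38] w 0.0332 ff 44.0 q [-0.52  0.77  0.49  1.89 -0.65  0.59 -0.79]
shift [-0.04  0.    0.2 ] rot [ 0.1 -2.   0. ]
shift [0.03 0.   0.31] rot [ 0.1 -3.   0. ]
tester x,y mm -8.4 0.0 z 44.9 Fx,Fy,Fz 3.85 1.94 15.38
```

Fz jumped to 15 N, so I'll back off 1 mm and look.

Emit:
servo_tool(plan=[[3, 0, 0, -0.1, 0, 0, 0], [3, 0, 0, -0.1, 0, 0, 0]])

```text
clock: 12.65
position: [0.5836, 0.056, 0.0455]
tool_rot: [3.141, -0.053, 0.397]
force: [7.8, 4.0, -0.2]
grip_width: 0.0328
finger_force: 37.0
```

```bash
python3 wp.py 0 0 6 | tail -3;python3 - <<'E'
from h import *
f=grab("scene");b=f["frame"][155:215,295:375]
cv2.imwrite("pics/g6.png",cv2.resize(b,(800,600),interpolation=2))
E
```

```text
shift [0.05 0.01 0.37] rot [ 0.1 -3.   0. ]
tester x,y mm -8.6 0.1 z 45.5 Fx,Fy,Fz 8.74 0.7 -0.17
```

View pics/g6.png

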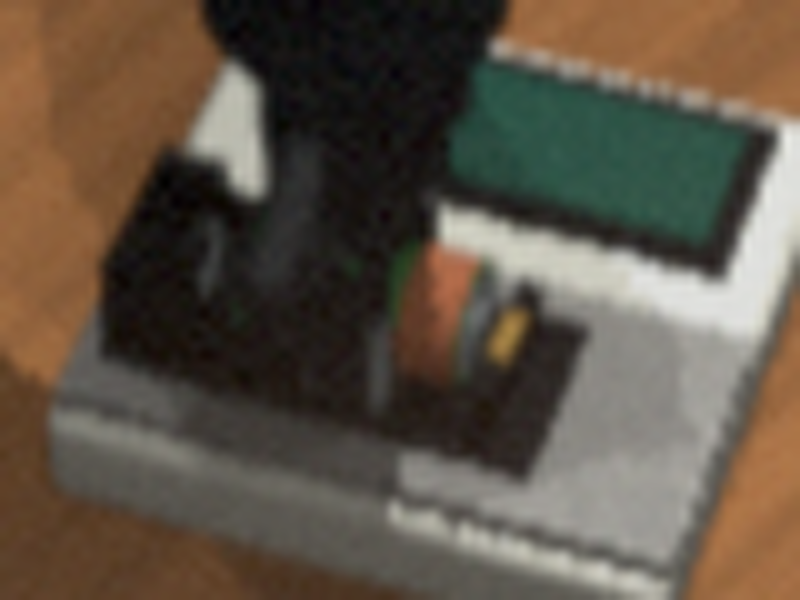

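The last view shows the nub end down behind the brass contact, nearly level. Next I'll level it with small moves.

Emit:
servo_tool(plan=[[3, 0.02, 0, 0.06, 0, -1, 0], [3, 0.03, 0, 0.12, 0, -2, 0], [3, 0.05, 0, 0.18, 0, -3, 0], [3, 0.05, 0, 0.18, 0, -3, 0]])

```text
clock: 13.1
position: [0.5839, 0.056, 0.0444]
tool_rot: [3.141, 0.0, 0.397]
force: [-1.7, 1.8, 25.1]
grip_width: 0.0331
finger_force: 51.2
```

```bash
python3 wp.py 0 0 6 | tail -4;python3 - <<'E'
from m import *
f=grab("scene")
print(blob(f,(0,110,60),(16,255,255),(333,178,345,196)),blob(f,(18,110,110),(35,255,255),(340,180,352,197)))
E
```

```text
t 13.1 p [583.9  56.   44.4] rpy [180.    0.   22.7] F [-1.74  1.78 25.13] w 0.0331 ff 51.2 q [-0.55  0.8   0.52  1.85 -0.62  0.66 -0.83]
shift [0.03 0.   0.26] rot [0. 0. 0.]
tester x,y mm -8.3 0.0 z 44.4 Fx,Fy,Fz -0.92 2.32 25.13

(array([338.48684211, 186.61842105]), np.int32(76), ((338.53076171875, 186.5538330078125), (6.227111339569092, 12.366517066955566), 15.255120277404785)) (array([345.08333333, 188.08333333]), np.int32(12), ((345.0, 188.0), (4.0, 2.0), 90.0))
```

Pressing at 25 N is either fingertips on the insert or the cell on the floor. I'll ease up, release and check.

Emit:
servo_tool(plan=[[3, 0, 0, -0.06, 0, 0, 0], [3, 0, 0, -0.1, 0, 0, 0], [3, 0, 0, -0.1, 0, 0, 0]])

```text
clock: 13.45
position: [0.5838, 0.056, 0.045]
tool_rot: [3.141, -0.0, 0.396]
force: [3.1, 0.7, 10.6]
grip_width: 0.0332
finger_force: 42.7
```

```bash
python3 go.py
```

```text
t 13.45 p [583.8  56.   45. ] rpy [180.   -0.   22.7] F [ 3.07  0.65 10.59] w 0.0332 ff 42.7 q [-0.55  0.8   0.52  1.85 -0.62  0.66 -0.83]
tester x,y mm -8.5 0.1 z 45.0 Fx,Fy,Fz 3.08 -0.58 10.59
```

Emit:
servo_tool(plan=[[3, 0, 0, -0.06, 0, 0, 0], [3, 0, 0, -0.06, 0, 0, 0], [3.6, 0, 0, -0.06, 0, 0, 0], [4, 0, 0, -0.06, 0, 0, 0], [4.4, 0, 0, -0.06, 0, 0, 0], [4.8, 0, 0, -0.06, 0, 0, 0], [5, 0, 0, -0.06, 0, 0, 0], [5, 0, 0, -0.06, 0, 0, 0]])

```text
clock: 14.25
position: [0.5828, 0.0559, 0.0447]
tool_rot: [3.141, 0.002, 0.396]
force: [-0.9, -0.5, -0.6]
grip_width: 0.0499
finger_force: 0.0
```

```bash
python3 go.py;python3 - <<'E'
from m import *
f=grab("scene")
print(blob(f,(0,110,60),(16,255,255),(333,178,345,198)),blob(f,(18,110,110),(35,255,255),(340,180,352,197)))
E
```

```text
t 14.25 p [582.8  55.9  44.7] rpy [1.80e+02 1.00e-01 2.27e+01] F [-0.86 -0.55 -0.59] w 0.0499 ff 0.0 q [-0.55  0.8   0.52  1.85 -0.62  0.66 -0.83]
tester x,y mm -9.4 0.3 z 44.7 Fx,Fy,Fz -1.0 -0.17 -0.59
(array([339.32432432, 186.91891892]), np.int32(74), ((339.35845947265625, 186.74526977539062), (6.043863773345947, 12.774530410766602), 15.945395469665527)) (array([345.2, 188.3]), np.int32(10), ((345.0, 188.0), (4.0, 2.0), 90.0))
```

Emit:
servo_tool(plan=[[5, 0, 0, -0.5, 0, 0, 0], [5, 0, 0, -1.5, 0, 0, 0], [5, 0, 0, -3, 0, 0, 0], [5, 0, 0, -4.5, 0, 0, 0], [5, 0, 0, -5.5, 0, 0, 0], [0, 0, 0, -5.5, 0, 0, 0], [0, 0, 0, -5.5, 0, 0, 0], [0, 0, 0, -5.5, 0, 0, 0], [0, 0, 0, -5.5, 0, 0, 0], [0, 0, 0, -5.5, 0, 0, 0]], force=20)

```text
clock: 15.3
position: [0.5828, 0.0559, 0.0993]
tool_rot: [3.141, 0.002, 0.396]
force: [0.4, -0.1, -0.5]
grip_width: 0.0003
finger_force: 0.0
```

```bash
python3 - <<'E'
from m import *
f=grab("scene");b=blob(f,(0,110,60),(16,255,255),(333,178,345,198));g=blob(f,(40,80,30),(85,255,255),(310,165,338,195));print(b,g)
# expected outline of copper-end ring for home cell (shift -7.2) and tilted/raised variants
th=np.radians(22.7);O=np.array([.5916,.0592]);e=np.array([np.cos(th),np.sin(th)]);n=np.array([-e[1],e[0]])
ph=np.linspace(0,2*np.pi,73)
for dz,tl in((0,0),(.003,0),(.006,0),(0,3),(0,6)):
    t=np.radians(tl);L=.0595;xs=L*np.cos(t)-.0377
    P=[np.r_[O+(xs-.017*np.cos(a)*np.sin(t))*e+.017*np.sin(a)*n,.059+dz+L*np.sin(t)+.017*np.cos(a)*np.cos(t)] for a in ph]
    q=proj(f,P);print(dz,tl,"ring min/max",q.min(0).round(1),q.max(0).round(1))
m=cv2.inRange(cv2.cvtColor(f["frame"],cv2.COLOR_BGR2HSV)[170:205,325:360],(0,110,60),(16,255,255))
x0=335-325
for r in range(6,28): print(170+r,''.join('#' if v else '.' for v in m[r,5:25]))
E
python3 go.py
```

```text
(array([339.29333333, 186.97333333]), np.int32(75), ((339.123291015625, 187.17124938964844), (6.203181266784668, 12.406362533569336), 20.556047439575195)) (array([328.16836735, 184.20408163]), np.int32(196), ((328.38238525390625, 183.97059631347656), (15.764815330505371, 13.339459419250488), 14.03624439239502))
0 0 ring min/max [341.6 182.1] [345.7 194.9]
0.003 0 ring min/max [341.6 181.3] [345.7 194.2]
0.006 0 ring min/max [341.7 180.6] [345.8 193.5]
0 3 ring min/max [341.6 181.3] [345.7 194.2]
0 6 ring min/max [341.5 180.4] [345.7 193.5]
176 ....................
177 ....................
178 ....................
179 ....................
180 ....................
181 .........##.........
182 ........######......
183 ........#######.....
184 .......#######......
185 .......#######......
186 .......######.......
187 ......#######.......
188 ......######........
189 ......######........
190 ......######........
191 ......######...#....
192 ......#####.........
193 .......####.........
194 ....................
195 ....................
196 ....................
197 ....................
t 15.35 p [582.9  55.9  99.4] rpy [1.80e+02 1.00e-01 2.27e+01] F [0.59 0.65 0.75] w 0.0001 ff 0.0 q [-0.59  0.72  0.59  1.83 -0.56  0.76 -0.87]
tester x,y mm -9.3 0.3 z 99.4 Fx,Fy,Fz 0.79 0.37 0.75
```

Emit:
servo_tool(plan=[[0, 0.6, 0, 0.6, 0, 0, 0], [0, 1.2, 0, 1.2, 0, 0, 0], [0, 1.2, 0, 1.7, 0, 0, 0], [0, 1.2, 0, 1.9, 0, 0, 0], [0, 1.2, 0, 2.0, 0, 0, 0], [0, 1.2, 0, 2.0, 0, 0, 0]])

```text
clock: 15.95
position: [0.5939, 0.0605, 0.0796]
tool_rot: [3.141, 0.002, 0.396]
force: [0.7, -0.0, -0.0]
grip_width: 0.0
finger_force: 0.0
```

Emit:
servo_tool(plan=[[0, 0, 0, 0.1, 0, 0, 0], [0, 0, 0, 0.1, 0, 0, 0]])

```text
clock: 16.15
position: [0.5941, 0.0606, 0.0788]
tool_rot: [3.141, 0.001, 0.396]
force: [-0.0, -0.2, -0.2]
grip_width: 0.0001
finger_force: 0.0
```

Emit:
servo_tool(plan=[[0, 0, 0, 0.1, 0, 0, 0], [0, 0, 0, 0.1, 0, 0, 0]])

```text
clock: 16.35
position: [0.594, 0.0606, 0.0778]
tool_rot: [3.141, 0.002, 0.396]
force: [-1.4, -0.8, 3.0]
grip_width: -0.0001
finger_force: 1.2
```

```bash
python3 go.py
```

```text
t 16.35 p [594.   60.6  77.8] rpy [1.80e+02 1.00e-01 2.27e+01] F [-1.43 -0.85  3.05] w -0.0001 ff 1.2 q [-0.58  0.76  0.57  1.81 -0.58  0.74 -0.87]
tester x,y mm 2.7 0.3 z 77.8 Fx,Fy,Fz -1.65 -0.23 3.05
```

Emit:
servo_tool(plan=[[0, 0, 0, 0.05, 0, 0, 0], [0, 0, 0, 0.05, 0, 0, 0]])

```text
clock: 16.55
position: [0.594, 0.0605, 0.0773]
tool_rot: [3.141, 0.002, 0.396]
force: [-1.5, -1.1, 4.5]
grip_width: 0.0002
finger_force: 2.1
```

Emit:
servo_tool(plan=[[0, 0, 0, 0.05, 0, 0, 0], [0, 0, 0, 0.05, 0, 0, 0]])

```text
clock: 16.75
position: [0.594, 0.0605, 0.0767]
tool_rot: [3.141, 0.002, 0.396]
force: [-1.9, -1.4, 3.0]
grip_width: 0.0
finger_force: 2.1
```

Emit:
servo_tool(plan=[[0, 0, 0, 0.05, 0, 0, 0], [0, 0, 0, 0.05, 0, 0, 0]])

```text
clock: 16.95
position: [0.594, 0.0605, 0.0762]
tool_rot: [3.141, 0.002, 0.396]
force: [-1.5, -1.4, 3.3]
grip_width: 0.0001
finger_force: 2.0
```

Emit:
servo_tool(plan=[[0, 0, 0, 0.05, 0, 0, 0], [0, 0, 0, 0.05, 0, 0, 0]])

```text
clock: 17.15
position: [0.594, 0.0606, 0.0759]
tool_rot: [3.141, 0.002, 0.396]
force: [-2.8, -0.5, 9.3]
grip_width: 0.0002
finger_force: 4.5
```

Contact stiffens at 76 mm, which is home height. Check the spring end the same way.

Emit:
servo_tool(plan=[[0, 0, 0, -0.6, 0, 0, 0], [0, -1, 0, -0.6, 0, 0, 0], [0, -2, 0, -0.6, 0, 0, 0], [0, -2, 0, -0.4, 0, 0, 0], [0, -2, 0, -0.3, 0, 0, 0], [0, -2, 0, -0.3, 0, 0, 0]])

```text
clock: 17.75
position: [0.5756, 0.053, 0.0785]
tool_rot: [3.141, 0.002, 0.397]
force: [-0.2, 0.4, 0.5]
grip_width: 0.0001
finger_force: 0.0
```

Emit:
servo_tool(plan=[[0, 0, 0, 0.1, 0, 0, 0], [0, 0, 0, 0.1, 0, 0, 0]])

```text
clock: 17.95
position: [0.5756, 0.0529, 0.0776]
tool_rot: [3.141, 0.002, 0.397]
force: [0.5, -1.1, 0.4]
grip_width: 0.0001
finger_force: 0.0
```

Emit:
servo_tool(plan=[[0, 0, 0, 0.1, 0, 0, 0], [0, 0, 0, 0.1, 0, 0, 0]])

```text
clock: 18.15
position: [0.5755, 0.0529, 0.0766]
tool_rot: [3.141, 0.002, 0.396]
force: [0.0, 0.9, -0.2]
grip_width: 0.0002
finger_force: 0.0
```

Emit:
servo_tool(plan=[[0, 0, 0, 0.08, 0, 0, 0], [0, 0, 0, 0.08, 0, 0, 0]])

```text
clock: 18.35
position: [0.5756, 0.0528, 0.076]
tool_rot: [3.141, 0.002, 0.396]
force: [-0.5, 1.1, 2.8]
grip_width: 0.0002
finger_force: 1.1
```

Emit:
servo_tool(plan=[[0, 0, 0, -1, 0, 0, 0], [0, 0, 0, -3, 0, 0, 0], [0, 0, 0, -6, 0, 0, 0], [0, 0, 0, -9, 0, 0, 0], [0, 0, 0, -12, 0, 0, 0], [0, -3, 3, -13, 0, 0, 0], [0, -6, 6, -13, 0, 0, 0], [0, -8, 10, -13, 0, 0, 0], [0, -8, 14, -13, 0, 0, 0], [0, -8, 18, -13, 0, 0, 0]])

```text
clock: 19.35
position: [0.5716, -0.1455, 0.2072]
tool_rot: [3.141, 0.001, 0.396]
force: [1.1, 1.0, 0.1]
grip_width: 0.0001
finger_force: 0.0
```

Emit:
servo_tool(plan=[[0, 0, 0, 0, 0, 0, 0], [0, 0, 0, 0, 0, 0, 0], [0, 0, 0, 0, 0, 0, 0], [0, 0, 0, 0, 0, 0, 0]])

```text
clock: 19.75
position: [0.5714, -0.1427, 0.2063]
tool_rot: [-3.141, 0.001, 0.398]
force: [-0.0, 0.3, 0.4]
grip_width: 0.0
finger_force: 0.0
```

```bash
python3 go.py | tail -1; python3 - <<'E'
from m import *
f=grab("scene");t=grab("top")
for n,F,cb,gb in(("s",f,(333,178,346,199),(300,165,338,197)),("t",t,(285,165,312,190),(285,165,315,210))):
  for c,b in(((0,110,60),cb),((40,80,30),gb)):
    try:print(n,blob(F,c,(16,255,255) if c[0]==0 else (85,255,255),b))
    except Exception as x:print(n,"none")
sp=lambda F,b:(cv2.cvtColor(F["frame"],6)[b[1]:b[3],b[0]:b[2]].astype(float)).mean()
print("spent region",sp(S,(268,255,298,288)),sp(f,(268,255,298,288)))
th=np.radians(22.7);O=np.array([.5916,.0592]);e=np.array([np.cos(th),np.sin(th)])
for dz in(0,.004):
  X=[np.r_[O+x*e,z+dz] for x,z in((.0238,.059),(-.0377,.076),(.0218,.076),(.0218,.042))]
  print("home s",proj(f,X).round(1).tolist(),"t",proj(t,X).round(1).tolist())
E
```

```text
tester x,y mm -96.5 -178.4 z 206.3 Fx,Fy,Fz 0.1 0.25 0.44
s (array([339.13513514, 187.85135135]), np.int32(74), ((339.0294494628906, 187.88235473632812), (5.820854663848877, 12.854387283325195), 14.03624439239502))
s (array([328.19387755, 184.47959184]), np.int32(196), ((328.1000061035156, 184.6999969482422), (15.811387062072754, 12.649110794067383), 18.43494987487793))
t (array([296.30666667, 174.78666667]), np.int32(75), ((296.314453125, 174.58245849609375), (6.39668083190918, 12.691827774047852), 66.03750610351562))
t (array([300.41899441, 185.12290503]), np.int32(179), ((300.24139404296875, 185.1034393310547), (14.855627059936523, 12.255892753601074), 68.19859313964844))
spent region 122.01313131313131 125.93030303030304
home s [[344.4, 188.7], [321.7, 178.4], [343.9, 184.3], [343.4, 192.6]] t [[295.2, 172.8], [303.3, 192.7], [295.2, 172.2], [295.7, 174.8]]
home s [[344.4, 187.7], [321.7, 177.3], [344.0, 183.3], [343.5, 191.7]] t [[295.1, 172.5], [303.3, 192.5], [295.1, 171.9], [295.6, 174.5]]
```

```bash
python3 -c "
from workcell import bot
print(bot.job_done())"
```

```text
the job is handed in; nothing more can be done
None
```

I fitted the fresh cell in the bay nub-end-last, pressed it level (both ends of its top at 76 mm, the home height), let go, and handed the job in at about 20 s; the gripper pressed on the bay at up to about 25 N while levelling.

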